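# Crank the garlic bin's cover shut

### The job

Close the garlic bin for the night: pick up the loose crank, feel its socket onto the hex drive hidden down in the well of the green gearbox until it drops fully home, pressing only lightly while it does not yet fit, then turn it clockwise (seen from above) until the sliding cover is fully shut. Move the cover only with the crank, not by touching it, leave the crank standing fully seated on the drive, and leave the cup, jar and weight where they are.

Things in the scene. Friction and masses are not known exactly. Their poses are not given: they have to be found in the camera images.
- crank_boss (a point): Centre of the square steel grip boss (30 x 30 mm, 42 mm high, flats parallel and square to the arm) on top of the loose crank, on its turning axis, 114 mm above the crank's open lower end. z up the axis, x along the arm towards the handle. The arm below it is 24 mm wide, 10 mm thick, its top 21 mm below this point, and reaches 86 mm from the axis.
- crank_handle (a point): Centre of the crank's upright wooden handle, a sleeve 25 to 27 mm in diameter and 50 mm high that spins freely on its pin; its axis is parallel to the crank's axis and 75 mm from it; this point is 7 mm higher than the boss's centre.
- drive (a point): On the vertical axis of the hidden hex drive, at the floor of the well. Off angle, the crank's end rests on the hexagon's chamfered top, about 19 to 22 mm above this point. When its turn fits (within about 5 degrees, every 60 degrees) it drops to this floor: the boss's centre is then 114 mm above this point. How far the hexagon is turned is not measured and differs every time: find it by feel.
- cover (a joint): Travel of the flat steel cover (150 x 212 x 6 mm, top 95 mm above the table) that slides over the bin towards the unit's -y side as the drive turns clockwise seen from above, 60 mm for each radian. 0 = fully open, 0.130 m = fully shut at its stop; it starts between 0 and 0.04.
- measure: Bystander: wooden measuring cup, 84 mm wide, 75 mm high; origin under its centre.
- jar: Bystander: amber glass jar, 70 mm wide, 100 mm high; origin under its centre.
- weight: Bystander: brass scale weight, 48 mm wide, 60 mm high; origin under its centre.
- crank: The loose steel crank (0.5 to 0.7 kg), standing upright on its open end; origin at the centre of that lower end, axes as at crank_boss. A tube 42 to 52 mm in outer width, 83 mm long up to the arm; its lowest 33 mm is a hexagonal socket, 33.6 mm across flats, a flat facing along x. Nothing holds it; it must stay upright.
- unit: Bin and gearbox, one fixed unit; origin on the drive's axis at table height, z up; the bin begins 72 mm from the axis on the +x side and is 290 mm long. The drive resists turning with about 0.3 N m; a safety clutch in it slips at about 2 N m.
- well (a point): Centre of the mouth of the round well (66 mm in diameter, 53 mm deep) in the top of the green gearbox (136 x 136 mm, 75 mm high). The steel drive standing on the well's floor is a hexagon 32 mm across flats and 22 mm high (its top 3 mm chamfered to 26 mm), topped by a round tapered nose 8 mm high, 26 mm wide at its foot and 18 at its tip.
- plunger (a joint): How far the hex drive is pushed down in the well: 0 = up, as it starts, 0.008 m = bottomed. It is sprung: it begins to give at about 7 N of downward push and then yields 1 mm per 3 N. Past 6 mm (some 25 N) counts as ramming.
Mind the look-alikes: they are no part of the job. What is meant by the crank is not purple, and is the smaller of those in its own colour.

How it is judged:
By the outcome, as a careful person would: the job done as asked, in the order asked, and still so for the second after the job is handed in, with the robot touching nothing.
It also fails if it takes over 72 s, if anything falls off the work surface, if the arm or the gripper's body presses on something with over 40 N, if the wrist force passes 120 N, or if a joint passes its speed limit or range.

### The arm

A 6-joint arm with a two-finger parallel gripper is mounted at the origin on the work surface. World frame = base frame: x ahead of the robot, y to its left, z up, the work surface at z = 0. Lengths are in m, angles in rad, forces in N, time in s.
With the tool pointing down it reaches from about 0.35 to 0.725 m from the base axis. Payload 4.3 kg.
Tool frame: the origin (TCP) lies between the finger pads; the fingertips stand arm.tip_extent ahead of it and the grasp point (between the pads) lies 6 mm ahead of it (arm.tip_extent is the distance from the TCP to the fingertips, in m); x points along the fingers, y is the direction in which the jaws open and shut, and the axes are right-handed (so a half turn about x gives the same grasp; the last joint's range is limited). The gripper opens to 85 mm and grips with 20 to 120 N. Pads are 22 mm wide; open, the fingers measure 114 mm over their backs; the gripper's body (76 mm by 85 mm) begins 54 mm behind the grasp point. The pads swing forward as they close: fully open they stand 13 mm farther back than shut.
Start: joints at [-1.402, 0.377, 0.081, 1.274, 0, 1.46], TCP at [0.158, -0.553, 0.256] pointing down, gripper open.
Joint ranges: [-2.72, 2.72], [-0.84, 1.66], [-1.02, 1.22], [-1.77, 2.12], [-1.37, 1.28], [-3.14, 3.14]. Speed limits (rad/s): [2.57, 2.57, 3.14, 3.14, 3.14, 3.14].

### API

Orientations are given as a 3x3 rotation matrix whose columns are the frame's x, y, z axes.
In Python, from bench import arm, ungrasp, clamp, solve_ik, readout, camera, calibration, workorder, search_frame, trace, tip_of gives the robot as it stands. The module is installed in compiled form; this text tells all that it offers. Calls block until the motion is done:
- arm.goto(position, orientation): joint-space move of the TCP to a pose.
- arm.servo_line(position, ori=None, v=0.15): straight line of the TCP; ori=None keeps the orientation; v is the mean speed in m/s.
- arm.movej(angles): joint-space move.
- ungrasp() and clamp(force=None): open the fingers fully, or close them until they stop; force is the grip in N (None keeps the last).
- arm.dwell(seconds).
- solve_ik(position, orientation): joint angles nearest the present ones, or None.
- readout.get_obs(): the state.
- camera(name): name is "side" or "top" or "wrist"; returns the picture (400x640x3 uint8, blue, green, red); there is no depth.
- calibration(name): a dict with "fx", "fy", "cx", "cy" (pixels), "extrinsics" (4x4, takes a point from world to camera coordinates). Camera axes: x right, y down, z forward; pixel columns grow to the right and rows downward; lengths in m; the calibration is good to about 2 mm. A picture is of the moment at which its call begins: read the wrist's pose just before it. calibration takes no time and is no camera call; for the wrist camera it gives the pose at the moment of the call.
A pose or a line that the arm cannot do raises arm.Unreachable and nothing moves.
- workorder.job_done(): hands the job in, once; it reports no verdict.
Trained networks look in the newest picture that a camera, given by its name, has taken for a name from the list of things; names that differ only in an ending like _2 or _b are one class to them, and where a whole thing is asked for, a point or a joint stands for the part that bears it (a point fixed in the world has none). Each returns a list of dicts, best first, with "p" (0 to 1); they miss things now and then, are a little off and sometimes report something else, mostly with a low value. They report only what shows in the picture. A call takes as long as a camera call. They do not tell look-alikes from the thing itself.
- search_frame(camera, name): "rect" ([left, top, width, height] in pixels, round what is visible of it).
- trace(camera, name): "mask" (400x640 bool, what is visible of it) and "rect" ([left, top, width, height] in pixels, round what is visible of it).
- tip_of(camera, name): "position" ([column, row] in pixels: a listed point, or the origin of a listed thing).
The state is a dict: "time": time; "qpos": joint angles; "dq": joint speeds; "joint_efforts": joint torques, N m; "position": TCP position; "eef_rot": TCP orientation; "wrist_force": force on the tool from outside, world axes, zero at the start; "moment": the same for the moment, N m; "opening": finger opening in m.
Only numpy, scipy, OpenCV 4.12 (cv2) and the standard library are available. Lean on these libraries where they do the work, as an engineer would, in place of code of your own. Each camera call takes 0.05 s, during which the arm holds its last target. There are 200 camera calls.

## Working session

There is one attempt and no reset: what is moved stays moved. The work goes in short steps, each a Python script; the robot and the scene stay as the last script left them, time stands still between calls to the robot, and variables do not carry over. Pictures are saved under pics/ and viewed, about 8 in all and at most 12, crops included, and the job is handed in when it is done.

```bash
mkdir -p pics; cat > h.py <<'E'
import numpy as np, cv2
from bench import *
def ray(cal,px):
    E=np.array(cal["extrinsics"]);R=E[:3,:3];t=E[:3,3]
    d=R.T@np.array([(px[0]-cal["cx"])/cal["fx"],(px[1]-cal["cy"])/cal["fy"],1]);return -R.T@t,d
def atz(cal,px,z):
    o,d=ray(cal,px);return o+d*(z-o[2])/d[2]
def proj(cal,P):
    E=np.array(cal["extrinsics"]);c=E[:3,:3]@np.array(P)+E[:3,3]
    return np.array([cal["fx"]*c[0]/c[2]+cal["cx"],cal["fy"]*c[1]/c[2]+cal["cy"]])
def rot(a): # tool down, jaw dir y at angle a
    x=np.array([0,0,-1.]);y=np.array([np.cos(a),np.sin(a),0]);return np.stack([x,y,np.cross(x,y)],1)
E
python3 - <<'E'
from h import *
ims={}
for n in ["top","side"]:
    ims[n]=camera(n);cal=calibration(n)
    o,d=ray(cal,(320,200));print(n,o.round(3),d.round(3),cal["fx"])
    for k,z in [("crank_boss",.114),("crank_handle",.121),("well",.075),("crank",0),("measure",0),("jar",0),("weight",0)]:
        for r in tip_of(n,k):print(n,k,round(r["p"],2),np.round(r["position"]),atz(cal,r["position"],z).round(3))
    cv2.imwrite(f"pics/{n}0.png",ims[n])
o=readout.get_obs();print(o["time"],o["position"],o["eef_rot"],arm.tip_extent,o["opening"])
E
```

```text
top [ 0.313 -0.04   1.217] [ 0.175 -0.008 -0.985] 415.30043854967846
top crank_boss 0.91 [414. 245.] [ 0.384 -0.295  0.114]
top crank_boss 0.67 [394. 203.] [ 0.498 -0.249  0.114]
top crank_boss 0.58 [350. 272.] [ 0.317 -0.123  0.114]
top crank_handle 0.78 [440. 282.] [ 0.288 -0.356  0.121]
top crank_handle 0.63 [346. 244.] [ 0.39  -0.115  0.121]
top crank_handle 0.42 [422. 197.] [ 0.511 -0.322  0.121]
top well 0.71 [294. 206.] [0.502 0.023 0.075]
top crank 0.93 [346. 269.] [ 0.325 -0.121  0.   ]
top crank 0.85 [386. 206.] [ 0.507 -0.244  0.   ]
top crank 0.72 [423. 196.] [ 0.535 -0.356  0.   ]
top crank 0.57 [400. 249.] [ 0.38  -0.281  0.   ]
top measure 0.73 [418. 150.] [ 0.679 -0.353  0.   ]
top measure 0.55 [291. 208.] [0.508 0.035 0.   ]
top jar 0.6 [177. 241.] [0.415 0.37  0.   ]
top weight 0.56 [458. 194.] [ 0.539 -0.463  0.   ]
side [0.094 1.128 1.17 ] [ 0.239 -0.718 -0.654] 516.8281743787728
side crank_boss 0.94 [373. 156.] [ 0.382 -0.314  0.114]
side crank_boss 0.9 [378. 195.] [ 0.315 -0.118  0.114]
side crank_boss 0.6 [335. 160.] [ 0.5   -0.247  0.114]
side crank_boss 0.25 [306. 238.] [0.465 0.138 0.114]
side crank_handle 0.65 [401. 146.] [ 0.304 -0.395  0.121]
side crank_handle 0.52 [339. 145.] [ 0.51  -0.326  0.121]
side crank_handle 0.49 [354. 186.] [ 0.396 -0.125  0.121]
side well 0.86 [306. 220.] [0.506 0.032 0.075]
side crank 0.96 [372. 188.] [ 0.37  -0.279  0.   ]
side crank 0.85 [336. 184.] [ 0.495 -0.259  0.   ]
side crank 0.77 [377. 222.] [ 0.31  -0.115  0.   ]
side crank 0.26 [307. 218.] [ 0.533 -0.054  0.   ]
side measure 0.75 [301. 160.] [ 0.667 -0.354  0.   ]
side jar 0.91 [292. 331.] [0.419 0.376 0.   ]
side weight 0.66 [343. 154.] [ 0.527 -0.441  0.   ]
0.8 [ 0.15825477 -0.55283202  0.2563471 ] [[ 1.25793449e-05  2.75213260e-01 -9.61383202e-01]
 [-1.16262239e-04 -9.61383195e-01 -2.75213259e-01]
 [-9.99999993e-01  1.15234566e-04  1.99033389e-05]] 0.025 0.08531384529819161
```

View pics/top0.png

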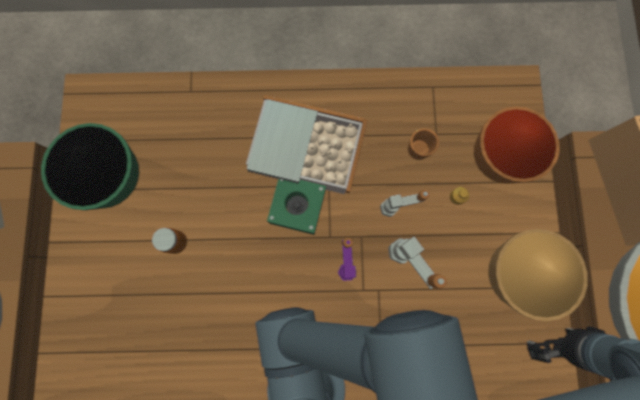

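View pics/side0.png

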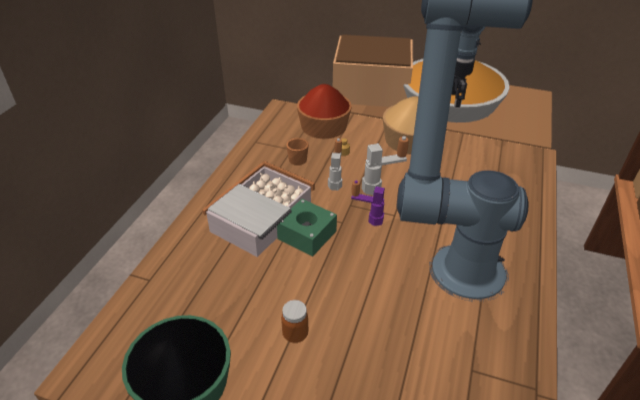

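Cranks in the top picture are purple (346,269), a large steel one (405,248) and a small steel one (388,206, handle at 422,197). The small steel one fits: not purple, and the smaller of the two in its colour. I'll confirm it and measure it with the wrist camera, along with the well.

```bash
python3 - <<'E'
from h import *
def look(tag,names):
    o=readout.get_obs();im=camera("wrist");cal=calibration("wrist");cv2.imwrite(f"pics/{tag}.png",im)
    c,d=ray(cal,(320,200));print(tag,o["time"],o["position"].round(3) if hasattr(o["position"],"round") else o["position"],"cam",c.round(3),d.round(2))
    for k,z in names:
        for r in tip_of("wrist",k):print(k,round(r["p"],2),np.round(r["position"]),atz(cal,r["position"],z).round(4))
    return im
for a in (0.16,0.16+np.pi,-1.41,1.73):
    print(a,[np.round(solve_ik(p,rot(a)),2) if solve_ik(p,rot(a)) is not None else None for p in ([.5,-.25,.122],[.504,.027,.14])])
arm.goto([.45,-.26,.30],rot(0.16+np.pi))
a=look("w1",[("crank_boss",.114),("crank_handle",.121),("crank",0)])
arm.goto([.45,.02,.30],rot(0.16+np.pi))
b=look("w2",[("well",.075),("drive",.022)])
cv2.imwrite("pics/w.png",cv2.resize(np.vstack([a,b]),(480,600)))
E
```

```text
0.16 [array([-0.58,  0.42, -0.21,  0.94,  0.  ,  0.83]), array([-0.07,  0.31, -0.33,  0.93,  0.  ,  1.34])]
3.3015926535897933 [array([-0.58,  0.42, -0.21,  0.94,  0.  , -2.31]), array([-0.07,  0.31, -0.33,  0.93,  0.  , -1.8 ])]
-1.41 [array([-0.58,  0.42, -0.21,  0.94,  0.  ,  2.4 ]), array([-0.07,  0.31, -0.33,  0.93,  0.  ,  2.91])]
1.73 [array([-0.58,  0.42, -0.21,  0.94,  0.  , -0.74]), array([-0.07,  0.31, -0.33,  0.93,  0.  , -0.23])]
w1 4.0 [ 0.45 -0.26  0.3 ] cam [ 0.461 -0.325  0.418] [-0.04  0.27 -0.96]
crank_boss 0.95 [414. 185.] [ 0.3611 -0.2693  0.114 ]
crank_boss 0.83 [421. 323.] [ 0.3181 -0.1205  0.114 ]
crank_boss 0.7 [270. 180.] [ 0.4985 -0.2522  0.114 ]
crank_handle 0.84 [541. 136.] [ 0.2615 -0.3329  0.121 ]
crank_handle 0.83 [263. 102.] [ 0.5119 -0.3224  0.121 ]
crank_handle 0.75 [352. 319.] [ 0.3942 -0.1192  0.121 ]
crank_handle 0.31 [269. 184.] [ 0.4981 -0.25    0.121 ]
crank 0.83 [281. 166.] [ 0.5011 -0.2454  0.    ]
crank 0.78 [383. 160.] [ 0.3719 -0.2738  0.    ]
crank 0.6 [398. 273.] [ 0.3166 -0.1191  0.    ]
w2 5.2833 [0.45  0.019 0.3  ] cam [ 0.462 -0.046  0.418] [-0.04  0.27 -0.96]
well 0.58 [268. 162.] [0.5089 0.0175 0.075 ]
drive 0.9 [277. 158.] [0.505 0.02  0.022]
```

View pics/w.png

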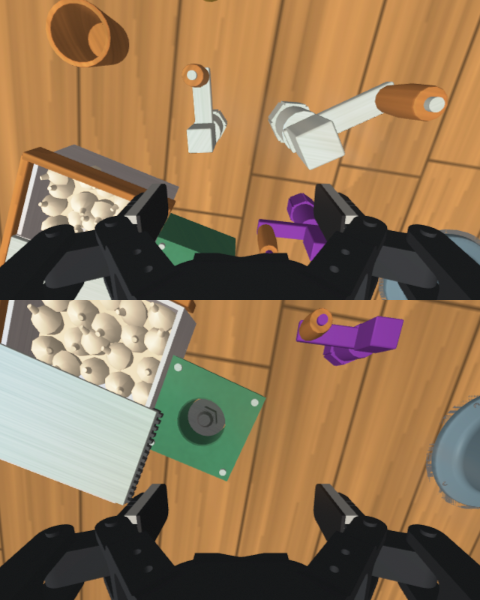

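The wrist crop confirms it: the small steel crank is at (270,180) in w1, with the large steel one at (414,185) and the purple one at (421,323). The well is at (270,160) in w2. I'll enlarge both to get accurate centres.

```bash
python3 - <<'E'
import cv2,numpy as np
a=cv2.imread("pics/w1.png")[80:215,220:320];b=cv2.imread("pics/w2.png")[115:215,215:325]
A=cv2.resize(a,None,fx=4,fy=4,interpolation=2);B=cv2.resize(b,None,fx=3.6,fy=3.6,interpolation=2)
B=cv2.convertScaleAbs(B,alpha=1.6,beta=10)
h=max(len(A),len(B));f=lambda i:cv2.copyMakeBorder(i,0,h-len(i),0,0,0)
cv2.imwrite("pics/c.png",np.hstack([f(A),f(B)]))
E
```

```text
(no output)
```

View pics/c.png

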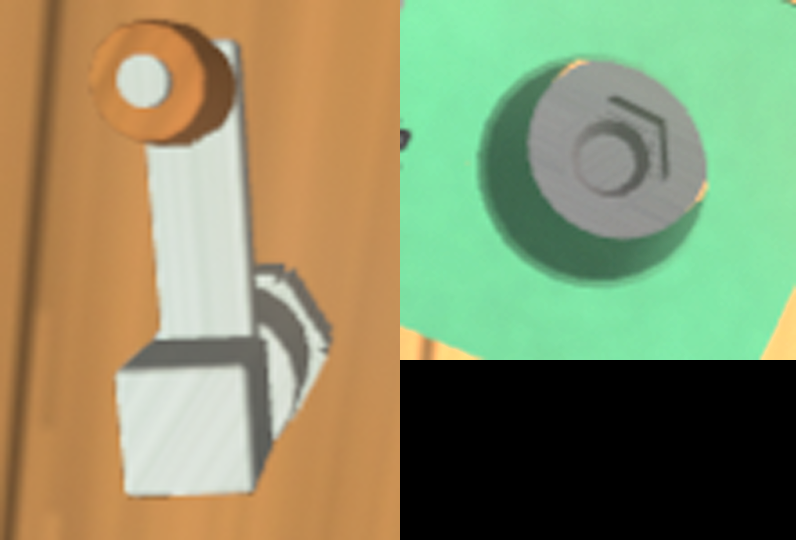

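```bash
python3 - <<'E'
from h import *
cal=calibration("wrist")  # still at w2 pose
f=lambda x,y:((x-400)/3.6+215,(y)/3.6+115)
for n,p,z in [("well",(593,171),.075),("tip",(610,163),.052),("c0",(610,97),.044),("c1",(663,122),.044),("c2",(666,178),.044)]:
    print(n,atz(cal,f(*p),z).round(4))
P=[atz(cal,f(*p),.044)[:2] for p in [(610,97),(663,122),(666,178)]]
for i in (0,1):
    d=P[i+1]-P[i];print("edge deg",np.degrees(np.arctan2(d[1],d[0])),np.linalg.norm(d))
# w1 cam = same orientation; shift
E=np.array(cal["extrinsics"]);o=readout.get_obs();print(o["position"])
c=-E[:3,:3].T@E[:3,3];D=np.array([.45,-.26,.30])-o["position"];
E1=E.copy();
# rotation identical (same tool orientation)
E1[:3,3]=-E[:3,:3]@(c+D);cal1=dict(cal,extrinsics=E1)
g=lambda x,y:(x/4+220,y/4+80)
Q=np.array([atz(cal1,g(*p),.135) for p in [(117,375),(246,363),(254,490),(126,494)]]);print(Q.round(4),Q.mean(0).round(4))
H=atz(cal1,g(143,81),.146);H2=atz(cal1,g(148,82),.146);print("handle",H.round(4),H2.round(4))
d=H-Q.mean(0);print(np.hypot(*d[:2]),np.degrees(np.arctan2(d[1],d[0])))
for i in range(4):
    e=Q[(i+1)%4]-Q[i];print(np.degrees(np.arctan2(e[1],e[0])),np.linalg.norm(e))
E
```

```text
well [0.5078 0.0173 0.075 ]
tip [0.5059 0.0182 0.052 ]
c0 [ 0.5093 -0.0013  0.044 ]
c1 [0.4917 0.0039 0.044 ]
c2 [0.4884 0.0216 0.044 ]
edge deg 163.6047058367782 0.018381294817745173
edge deg 100.63085469914589 0.018023184495290924
[0.45041045 0.0188647  0.299943  ]
[[ 0.5151 -0.2599  0.135 ]
 [ 0.4872 -0.2671  0.135 ]
 [ 0.4817 -0.2384  0.135 ]
 [ 0.5103 -0.2329  0.135 ]] [ 0.4985 -0.2496  0.135 ]
handle [ 0.5139 -0.3231  0.146 ] [ 0.5128 -0.3231  0.146 ]
0.07516254460547431 -78.2416089449173
-165.56938108829155 0.028803471097420572
100.80850837658824 0.029246930183958637
10.918334654139937 0.029117832794686
-79.96665511548079 0.0274855813519902
```

Crank at (0.4985, −0.2496), yaw about −78.5°. Drive at about (0.5065, 0.018). Now I'll grasp it, lift it and carry it over the well.

```bash
python3 - <<'E'
from h import *
A=np.radians(-78.5-90+360)
def st(t):
    o=readout.get_obs();print(t,round(o["time"],2),np.round(o["position"],4),"F",np.round(o["wrist_force"],2),"M",np.round(o["moment"],3),"op",round(o["opening"],4),"q6",round(o["qpos"][5],3));return o
c=[.4985,-.2496]
arm.goto([*c,.20],rot(A));st("above")
arm.servo_line([*c,.1225],v=.06);st("down")
clamp(80);st("clamped")
arm.servo_line([*c,.245],v=.12);st("lifted")
arm.servo_line([.5065,.018,.245],ori=rot(A-np.radians(15)),v=.15);arm.dwell(.2);st("over")
cv2.imwrite("pics/g.png",np.vstack([camera("wrist")[:300],camera("side")[60:300]]))
E
```

```text
above 6.56 [ 0.4987 -0.2489  0.2005] F [-0.94  0.54  0.  ] M [0.035 0.029 0.032] op 0.0852 q6 -2.349
down 8.0 [ 0.4988 -0.2498  0.123 ] F [0.38 0.47 0.72] M [-0.039  0.03   0.09 ] op 0.0852 q6 -2.35
clamped 8.55 [ 0.4985 -0.2498  0.1228] F [-1.23 -0.51  3.62] M [-0.061  0.228 -0.015] op 0.029 q6 -2.35
lifted 9.72 [ 0.4979 -0.2492  0.2439] F [ 0.04 -0.19 -6.34] M [ 0.023  0.018 -0.025] op 0.0295 q6 -2.35
over 11.86 [0.5065 0.0176 0.245 ] F [ 0.42 -0.24 -5.43] M [ 0.091 -0.033  0.024] op 0.0294 q6 -1.599
```

View pics/g.png

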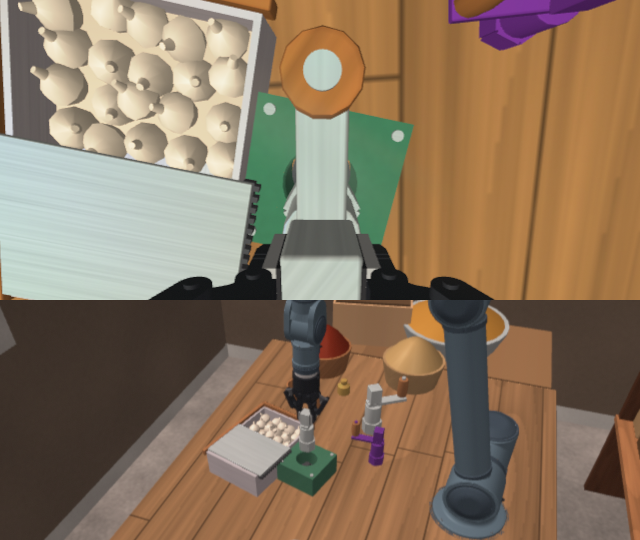

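The crank is held square (opening 29 mm, lifted weight 6 N) and upright over the well. Next I'll lower it in small steps, watching the force.

```bash
cat >> h.py <<'E'
def force(n=4):
    F=[];M=[]
    for _ in range(n):
        o=readout.get_obs();F.append(o["wrist_force"]);M.append(o["moment"]);arm.dwell(.01)
    return np.mean(F,0),np.mean(M,0)
def st(t,n=4):
    F,M=force(n);o=readout.get_obs()
    print(t,"t",round(o["time"],2),np.round(o["position"],4),"F",F.round(1),"M",M.round(2),"q6",round(o["qpos"][5],3));return F,M
E
python3 - <<'E'
from h import *
R=rot(np.radians(-93.5-90+360)); p=[.5065,.018]
arm.servo_line([*p,.183],ori=R,v=.1)
F0,M0=st("base",10); np.save("F0.npy",np.array([F0,M0]))
z=.183
while z>.155:
    z-=.0015; arm.servo_line([*p,z],ori=R,v=.03)
    F,M=st("z%.4f"%z)
    if F[2]-F0[2]>3.5 or np.hypot(*(F-F0)[:2])>5: break
E
```

```text
base t 12.81 [0.5073 0.0179 0.184 ] F [ 0.1  0.  -5.8] M [ 0.03 -0.01 -0.  ] q6 -1.599
z0.1815 t 13.09 [0.5066 0.018  0.1818] F [-0.1 -0.2 -6.1] M [ 0.04 -0.01  0.01] q6 -1.599
z0.1800 t 13.38 [0.5064 0.018  0.1799] F [ 0.2 -0.3 -5.8] M [ 0.03  0.   -0.02] q6 -1.599
z0.1785 t 13.66 [0.5064 0.018  0.1784] F [ 0.1  0.1 -6. ] M [ 0.05 -0.02 -0.01] q6 -1.599
z0.1770 t 13.94 [0.5064 0.018  0.1769] F [ 0.4 -0.5 -6.3] M [ 0.04 -0.02 -0.02] q6 -1.599
z0.1755 t 14.22 [0.5064 0.018  0.1754] F [-0.  -0.3 -5.8] M [ 0.04 -0.02  0.02] q6 -1.599
z0.1740 t 14.51 [0.5064 0.018  0.1739] F [-0.2 -0.3 -6.1] M [ 0.02 -0.01  0.01] q6 -1.599
z0.1725 t 14.79 [0.5064 0.018  0.1724] F [ 0.1  0.  -5.9] M [ 0.05 -0.    0.  ] q6 -1.599
z0.1710 t 15.07 [0.5064 0.018  0.1709] F [ 0.2  0.3 -6. ] M [0.04 0.   0.02] q6 -1.599
z0.1695 t 15.36 [0.5064 0.018  0.1694] F [ 0.   0.2 -5.8] M [ 0.06 -0.    0.01] q6 -1.599
z0.1680 t 15.64 [0.5064 0.018  0.1679] F [-0.1  0.2 -6.1] M [ 0.02 -0.    0.02] q6 -1.599
z0.1665 t 15.93 [0.5064 0.018  0.1664] F [-0.2 -0.5 -6.1] M [ 0.05  0.02 -0.01] q6 -1.599
z0.1650 t 16.21 [0.5065 0.018  0.1649] F [-0.1  0.1 -6.1] M [ 0.06  0.01 -0.01] q6 -1.599
z0.1635 t 16.49 [0.5068 0.018  0.1639] F [-0.   0.3 -2.9] M [ 0.04  0.02 -0.  ] q6 -1.599
z0.1620 t 16.77 [0.507  0.0179 0.1627] F [-1.2  0.6  2.8] M [ 0.04  0.37 -0.02] q6 -1.599
```

Contact came at an end height of about 41 mm, right on the chamfer. Now I'll turn clockwise under a light, force-regulated push of about 4 N.

```bash
python3 - <<'E'
from h import *
F0=np.load("F0.npy")[0]; p=np.array([.5065,.018]); z=.1632; yaw=-93.5
for i in range(30):
    R=rot(np.radians(yaw-90+360))
    arm.servo_line([*p,z],ori=R,v=.04)
    F,M=st("yaw%.1f z%.4f"%(yaw,z),3); N=F[2]-F0[2]
    if z<.157 or abs(N)>15: break
    dz=np.clip((N-4)/5*1e-3,-1.2e-3,1e-3)
    z+=dz
    if N>1.5: yaw-=1.5     # turn only while resting on it
E
```

```text
yaw-93.5 z0.1632 t 17.05 [0.5069 0.018  0.1634] F [-0.1 -0.5  1.3] M [0.06 0.02 0.04] q6 -1.599
yaw-95.0 z0.1638 t 17.32 [0.5068 0.0179 0.1636] F [ 1.5  0.  -1.6] M [-0.01 -0.33 -0.06] q6 -1.574
yaw-96.5 z0.1638 t 17.6 [0.5067 0.018  0.1637] F [ 1.6 -0.3 -3.1] M [-0.02 -0.5   0.02] q6 -1.548
yaw-98.0 z0.1636 t 17.88 [0.5066 0.018  0.1634] F [ 1.7 -0.  -3.4] M [-0.05 -0.62 -0.  ] q6 -1.522
yaw-99.5 z0.1632 t 18.15 [0.5065 0.018  0.1631] F [ 2.4 -0.4 -5.3] M [-0.03 -0.69 -0.01] q6 -1.495
yaw-99.5 z0.1625 t 18.43 [0.5066 0.018  0.1625] F [ 2.  -0.6 -4.8] M [-0.05 -0.69 -0.04] q6 -1.495
yaw-99.5 z0.1619 t 18.7 [0.5066 0.018  0.1621] F [ 2.2 -0.6 -3.2] M [-0.08 -0.61 -0.04] q6 -1.495
yaw-101.0 z0.1616 t 18.98 [0.5065 0.018  0.1616] F [ 1.8 -0.8 -4.4] M [-0.11 -0.76 -0.03] q6 -1.469
yaw-101.0 z0.1611 t 19.25 [0.5065 0.018  0.161 ] F [ 2.1 -0.6 -4.5] M [-0.1  -0.78 -0.02] q6 -1.469
yaw-101.0 z0.1605 t 19.52 [0.5066 0.018  0.1605] F [ 2.5 -0.8 -4.5] M [-0.13 -0.77 -0.03] q6 -1.469
yaw-101.0 z0.1600 t 19.8 [0.5066 0.018  0.16  ] F [ 2.7 -0.1 -3.3] M [-0.12 -0.82 -0.03] q6 -1.468
yaw-102.5 z0.1597 t 20.07 [0.5065 0.018  0.1596] F [ 2.9 -1.1 -4.2] M [-0.11 -0.82 -0.03] q6 -1.443
yaw-104.0 z0.1592 t 20.35 [0.5063 0.018  0.159 ] F [ 2.9 -0.4 -5.1] M [-0.08 -0.75 -0.05] q6 -1.417
yaw-104.0 z0.1585 t 20.62 [0.5063 0.018  0.1584] F [ 2.4 -1.1 -5. ] M [-0.07 -0.68 -0.  ] q6 -1.416
yaw-104.0 z0.1579 t 20.9 [0.5064 0.018  0.1578] F [ 2. -0. -5.] M [-0.08 -0.64 -0.03] q6 -1.416
yaw-104.0 z0.1572 t 21.18 [0.5064 0.018  0.1571] F [ 2.3 -0.8 -5.5] M [-0.06 -0.59 -0.02] q6 -1.416
yaw-104.0 z0.1565 t 21.45 [0.5064 0.018  0.1564] F [ 1.4  0.3 -4.7] M [-0.07 -0.6   0.01] q6 -1.416
```

It is dropping onto the hex at about −101…−104°. I'll follow it down, still gently.

```bash
python3 - <<'E'
from h import *
F0=np.load("F0.npy")[0]; p=np.array([.5068,.018]); z=.1564; yaw=-105
R=rot(np.radians(yaw-90+360))
while z>.1395:
    z-=.0014
    arm.servo_line([*p,z],ori=R,v=.04)
    F,M=st("z%.4f"%z,3); N=F[2]-F0[2]
    if N>7 or np.hypot(*F[:2])>9: break
E
```

```text
z0.1550 t 21.73 [0.5064 0.018  0.1546] F [ 1.5 -0.5 -6.9] M [-0.04 -0.43 -0.04] q6 -1.399
z0.1536 t 22.0 [0.5064 0.018  0.1533] F [ 0.7 -0.2 -7. ] M [-0.05 -0.33 -0.02] q6 -1.399
z0.1522 t 22.27 [0.5065 0.018  0.152 ] F [ 0.3 -0.3 -6.8] M [-0.03 -0.18  0.  ] q6 -1.399
z0.1508 t 22.55 [0.5066 0.018  0.1507] F [ 1.1 -0.3 -6.2] M [ 0.   -0.05  0.02] q6 -1.399
z0.1494 t 22.82 [0.5066 0.018  0.1493] F [ 0.  -0.2 -6.2] M [-0.01 -0.04  0.01] q6 -1.399
z0.1480 t 23.1 [0.5067 0.018  0.1479] F [ 0.2 -0.1 -6.3] M [ 0.08  0.01 -0.  ] q6 -1.399
z0.1466 t 23.38 [0.5067 0.018  0.1465] F [-0.3  0.  -5.9] M [ 0.05  0.01 -0.  ] q6 -1.399
z0.1452 t 23.65 [0.5067 0.018  0.1451] F [-0.3 -0.4 -6.2] M [ 0.04 -0.02 -0.  ] q6 -1.399
z0.1438 t 23.93 [0.507  0.018  0.1447] F [-3.   0.3  4. ] M [ 0.12  0.81 -0.03] q6 -1.399
```

Fully seated: 0.1447 measured against 0.1448 predicted. Now I'll turn clockwise and watch the reaction torque for the stop.

```bash
python3 - <<'E'
from h import *
p=np.array([.5068,.018]); z=.1446; yaw=-105
while yaw>-250:
    yaw-=6
    arm.servo_line([*p,z],ori=rot(np.radians(yaw-90+360)),v=.04)
    F,M=st("yaw%.1f"%yaw,3)
    if abs(M[2])>.75 or np.hypot(*F[:2])>20 or abs(F[2])>18: break
cv2.imwrite("pics/t.png",np.hstack([camera("side")[100:300,150:450],camera("top")[60:260,200:500]]))
E
```

```text
yaw-111.0 t 24.21 [0.5071 0.0179 0.1448] F [-0.9 -0.4 -1. ] M [-0.07  0.2  -0.01] q6 -1.296
yaw-117.0 t 24.49 [0.507  0.0178 0.1447] F [-1.5 -1.1 -0.5] M [-0.14  0.18 -0.05] q6 -1.192
yaw-123.0 t 24.77 [0.5071 0.0176 0.1448] F [-0.4 -1.1 -0.6] M [-0.41  0.04 -0.04] q6 -1.087
yaw-129.0 t 25.06 [0.507  0.0178 0.1447] F [-0.2 -0.9 -0.3] M [-0.32  0.09 -0.05] q6 -0.983
yaw-135.0 t 25.34 [0.5071 0.0177 0.1447] F [-0.6 -0.9 -0.7] M [-0.53  0.04 -0.07] q6 -0.878
yaw-141.0 t 25.62 [0.507  0.0179 0.1447] F [-0.7 -1.2  0.1] M [-0.43  0.04 -0.1 ] q6 -0.774
yaw-147.0 t 25.91 [0.5069 0.0178 0.1447] F [-0.8 -1.9  1.3] M [-0.6   0.08 -0.09] q6 -0.669
yaw-153.0 t 26.19 [0.507  0.0179 0.1447] F [ 0.1 -2.1  0.6] M [-0.58  0.   -0.04] q6 -0.564
yaw-159.0 t 26.48 [0.5067 0.0179 0.1447] F [-1.  -1.4  2.5] M [-0.62  0.13 -0.09] q6 -0.459
yaw-165.0 t 26.76 [0.5069 0.0179 0.1447] F [-0.1 -2.4  1.6] M [-0.71  0.04 -0.06] q6 -0.355
yaw-171.0 t 27.04 [0.5067 0.018  0.1447] F [-1.  -1.7  3.1] M [-0.66  0.23 -0.14] q6 -0.25
yaw-177.0 t 27.32 [0.5069 0.0179 0.1447] F [ 0.4 -1.8  3.2] M [-0.82  0.11 -0.12] q6 -0.1
[... 303 characters left out ...]
.0178 0.1447] F [-1.4 -3.   4.8] M [-0.93  0.32 -0.11] q6 0.273
yaw-207.0 t 28.74 [0.5067 0.0182 0.1447] F [-1.7 -1.9  5.3] M [-0.73  0.48 -0.13] q6 0.378
yaw-213.0 t 29.02 [0.5068 0.0179 0.1447] F [-1.3 -3.2  4.6] M [-0.97  0.43 -0.14] q6 0.483
yaw-219.0 t 29.31 [0.5066 0.0182 0.1447] F [-1.7 -1.2  5.6] M [-0.71  0.54 -0.1 ] q6 0.587
yaw-225.0 t 29.59 [0.5068 0.0179 0.1447] F [-0.9 -3.3  5.7] M [-0.95  0.5  -0.15] q6 0.692
yaw-231.0 t 29.88 [0.5066 0.0183 0.1447] F [-1.5 -1.8  5.7] M [-0.64  0.54 -0.08] q6 0.797
yaw-237.0 t 30.16 [0.5067 0.0179 0.1447] F [-1.3 -3.2  5.3] M [-0.94  0.53  0.3 ] q6 0.901
yaw-243.0 t 30.44 [0.5066 0.018  0.1447] F [-1.2 -3.1  6.1] M [-1.02  0.54  1.52] q6 1.002
```

View pics/t.png

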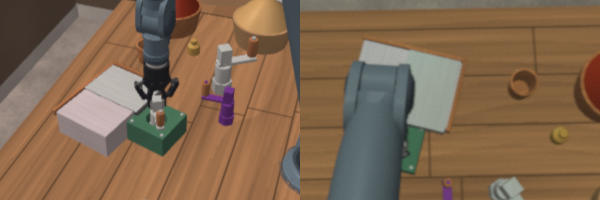

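Torque climbed to 1.5 N m at the stop after about 130° of turning, which matches full travel. I'll relieve the wind-up, release, retreat and check.

```bash
python3 - <<'E'
from h import *
R=rot(np.radians(-240-90+360)); p=[.5067,.018]
arm.servo_line([*p,.1448],ori=R,v=.04);st("relieved")
ungrasp();arm.dwell(.2);st("open")
arm.servo_line([*p,.26],v=.12)
arm.goto([.44,.02,.32],rot(0.16+np.pi));arm.dwell(.3);st("up")
im=camera("wrist");cal=calibration("wrist")
for k,z in [("crank_boss",.136),("crank_handle",.143)]:
    for r in tip_of("wrist",k)[:3]:print(k,round(r["p"],2),np.round(r["position"]),atz(cal,r["position"],z).round(4))
a=np.radians(-240)
for n,P in [("boss top",(.5067,.018,.157)),("handle top",(.5067+.075*np.cos(a),.018+.075*np.sin(a),.168))]:print(n,proj(cal,P).round(1))
arm.goto([.40,-.30,.36],rot(0.16+np.pi))
t=camera("top");s=camera("side")
for n in ("top","side"):
  for k in ("measure","jar","weight"):
    for r in tip_of(n,k)[:1]:print(n,k,np.round(r["position"]),atz(calibration(n),r["position"],0).round(3))
cv2.imwrite("pics/f.png",np.vstack([im[:300],np.hstack([t[80:300,150:470],s[110:330,150:470]])]))
E
```

```text
relieved t 30.82 [0.5066 0.0179 0.1447] F [-1.6 -3.8  4.2] M [-0.97  0.42  0.36] q6 0.956
open t 31.65 [0.5067 0.018  0.1448] F [ 0.2 -0.  -0.1] M [ 0.   -0.04  0.  ] q6 0.958
up t 35.46 [0.44 0.02 0.32] F [-0.  -0.2  0.1] M [ 0.02  0.   -0.03] q6 -1.83
crank_boss 0.76 [479.  50.] [ 0.325  -0.1148  0.136 ]
crank_boss 0.59 [250. 165.] [0.5085 0.0165 0.136 ]
crank_handle 0.73 [400.  33.] [ 0.3961 -0.1148  0.143 ]
crank_handle 0.71 [282. 240.] [0.4686 0.0829 0.143 ]
boss top [247.2 171.4]
handle top [278.7 250.3]
top measure [420. 148.] [ 0.685 -0.358  0.   ]
top jar [178. 243.] [0.41  0.367 0.   ]
top weight [299. 200.] [0.531 0.013 0.   ]
side measure [298. 163.] [ 0.669 -0.335  0.   ]
side jar [294. 334.] [0.411 0.382 0.   ]
side weight [307. 219.] [ 0.533 -0.05   0.   ]
```

View pics/f.png

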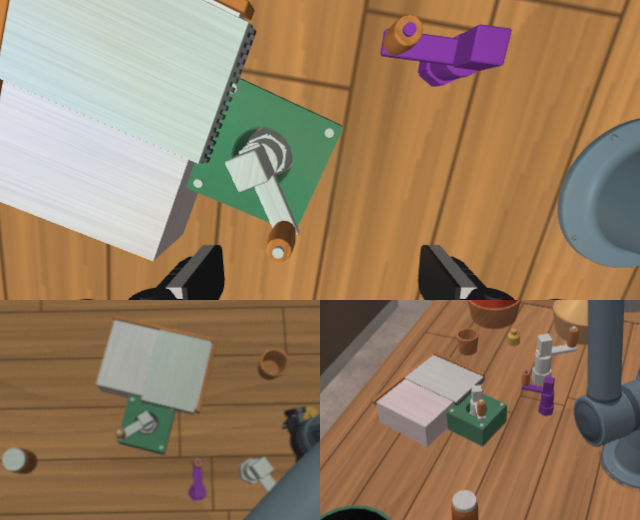

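```bash
python3 -c "
from h import *
workorder.job_done();print(readout.get_obs()['time'])"
```

```text
the job is handed in; nothing more can be done
the job is handed in; nothing more can be done
```

The garlic bin cover is shut, the crank is standing seated on the drive, and the job is handed in. Robot time was about 37 s of the 72 s allowed.

- **Crank:** I used the small steel crank, not the purple one or the larger steel one. I gripped it by the boss and lowered it until it touched the hex.
- **Feeling for the fit:** I turned it clockwise with a light push until it dropped on at about −101° to −104°. The push was about 3–7 N in this phase, apart from one brief contact of about 9 N. It went fully home at a tool height of 0.1447 m, against 0.1448 m expected.
- **Closing:** I turned about 130° clockwise until the torque rose sharply to 1.5 N m at the stop, below the clutch's 2 N m. I then relieved the torque, let go and moved clear.

**Last checks:**
- The final pictures show no garlic, so the cover is over the bin, and the crank upright in the well with nothing touching it. I judged the cover by the hard stop, the turn angle and the pictures; I did not measure its edge.
- **Torque reading:** during the turn it read about −0.1 N m, not the expected 0.3 N m of resistance. I took these readings between steps with the arm standing still.
- **Cup and jar:** they measured within about 2 cm of where they started, which is roughly the camera scatter.
- **Weight:** the final network search for it picked the gearbox by mistake. It shows in the side picture, apparently where it was.

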